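Hold a control unit's service cover open at 45 degrees

ROBOT

A 7-joint arm with a two-finger parallel gripper is mounted at the origin on the work surface. World frame = base frame: x ahead of the robot, y to its left, z up, the work surface at z = 0. Lengths are in mm, angles in degrees, forces in N, time in s.
With the tool pointing down it reaches from about 400 to 925 mm from the base axis. Payload 4.1 kg.
Tool frame: the origin (TCP) lies between the finger pads; the fingertips stand 8 mm ahead of it and the grasp point (between the pads) lies 11 mm behind it; z points along the fingers, y is the direction in which the jaws open and shut (so a half turn about z gives the same grasp; the last joint's range is limited). The gripper opens to 85 mm and grips with 20 to 120 N. Pads are 22 mm wide; open, the fingers measure 114 mm over their backs; the gripper's body (76 mm by 85 mm) begins 54 mm behind the grasp point. The pads swing forward as they close: fully open they stand 13 mm farther back than shut.
Start: joints at [64.859, 22.827, 2.584, 88.041, -1.071, 69.15, -2.905], TCP at [216.682, -612.855, 239.347] pointing down, gripper open.
Joint ranges: [-161.44, 161.44], [-28.35, 127.94], [-78.24, 83.42], [0, 140.83], [-78.03, 258.03], [13.02, 114.36], [-168.23, 168.23]. Speed limits (degrees/s): [147.25, 147.25, 180, 180, 180, 180, 180].

INTERFACE

Orientations are given as a 3x3 rotation matrix whose columns are the frame's x, y, z axes.
In Python, from bench import env gives the robot as it stands.
- The arm moves only by the shell command python3 -m crank 'ROWS' [OPENING] [FORCE]. ROWS is JSON, a list of rows, each a list of 4 numbers: the shift along the world's x, y, z in cm, then the turn about the world's z in degrees. In form: [[dx, dy, dz, twist], ...]. A call has 1 to 5 rows; each row is the pose to reach, as a shift and turn from the pose measured when the call began; what a row does not reach only later rows make up. A row lasts 1/10 s, in which the tool goes at most 50 mm and 8.59 degrees, less where a joint would pass 70% of its speed; a pose out of reach is approached as far as the arm can. A call with a gripper value outside its range is refused whole. OPENING is the finger opening in cm, from 0 to 8.54, set as the call begins (- or left out, the last holds). The fingers move at their own pace and stop on an object; FORCE is the grip in N (left out, the last holds). Time passes only in rows, so rows that repeat a pose let the fingers close. It gives the time, the measured TCP pose, the force and the opening at its end, in the units of the state.
- env.observe(): the state, without advancing time (a new reading comes with each control period).
- env.get_image(name): name is "scene" or "top" or "wrist"; returns the picture (400x640x3 uint8, red, green, blue); there is no depth.
- env.camera_model(name): a dict with "fx", "fy", "cx", "cy" (pixels), "R" (3x3) and "t" (3): a world point X has camera coordinates R X + t. Camera axes: x right, y down, z forward; pixel columns grow to the right and rows downward; lengths in mm; the calibration is good to about 2 mm. A picture is of the moment at which its call begins: read the wrist's pose just before it. camera_model takes no time and is no camera call; for the wrist camera it gives the pose at the moment of the call.
- env.job_done(): hands the job in, once; it reports no verdict.
The state is a dict: "clock": time; "q": joint angles; "dq": joint speeds; "effort": joint torques, N m; "tcp_pos": TCP position; "ee_rot": TCP orientation; "contact_force": force on the tool from outside, world axes, zero at the start; "moment": the same for the moment, N m; "opening": finger opening in mm.
Only numpy, scipy, OpenCV 4.12 (cv2) and the standard library are available. Lean on these libraries where they do the work, as an engineer would, in place of code of your own. Each camera call takes 0.05 s, during which the arm holds its last target.

TASK

Turn the control unit's selector clockwise to its three-dot click (the service setting) and leave it there; only then lift the hinged service cover (the one with the bar handle) until it stands open at 45 degrees, give or take 6, so that the board inside can be inspected. The cover falls shut by itself, so finish while still holding it steady at that angle with the gripper, with nothing else propping it, and do not disturb the loose things lying around.

Things in the scene. Friction and masses are not known exactly. Their poses are not given: they have to be found in the camera images.
- unit: the control unit, fixed to the bench: bare aluminium box 240 (x) x 320 (y) x 100 mm high. Origin: centre of its underside. Its -x side (vented front) roughly faces the robot, +y is its left, z up. On top, y -158 to +48 mm is the hinged cover; the rest (left third) is a flat fixed deck 100 mm above the bench that carries the selector.
- cover (a joint): opening angle of the cover in rad: 0 shut (level), 0.785 = 45 degrees, stop at 1.45. It weighs 0.4 to 0.8 kg and swings freely, so it falls shut from any angle unless held (2 to 5 N at the handle).
- cover_handle (a point): middle of the cover's handle: round dark steel bar 10 mm thick, 100 mm long, parallel to the unit's y, on a post at each end. Its axis is 50 mm above the cover's underside (cover 5 mm thick; 40 mm free below the bar), 190 mm from the hinge line, 35 mm from the free front edge; 151 mm above the bench when shut. Axes: x from front edge to hinge, y along the bar, z out of the cover's upper face.
- cover_hinge (a point): middle of the cover's hinge line, which runs along the unit's y at the cover's far (+x) edge, on the cover's underside; at (105, -55, 100) mm in the unit's frame. As the cover opens its front edge swings up and then away from the robot. Axes turn with the cover, as for the handle.
- selector (a joint): angle of the selector knob in rad; grows clockwise seen from above. Four spring clicks 35 degrees apart: 0 (one dot), 0.611 (two dots), 1.222 (three dots), 1.833 (four dots), with stops just beyond the ends. Starts at or between the first two. Turning past a click takes about 0.06 N m; let go between clicks, it springs to the nearer one.
- selector_grip (a point): grip centre of the selector, on its upright axis, 134 mm above the bench, at (-45, 105) mm in the unit's frame. A black disc 52 mm wide (top at 114 mm) carries an upright bar 50 x 14 mm, up to 144 mm. Its x runs along the bar; the white-lined pointer end is its -x and turns with the knob, facing the unit's -x at selector 0.916. The dots are on the dial plate around it.
- cap: small stepped steel cap, 32 mm wide, 22 mm high, standing on the unit's deck behind the selector. A bystander, not to be disturbed; origin under its middle.
- screwdriver: screwdriver with a black handle, lying left of the unit. A bystander, not to be disturbed.
- wrench: steel wrench lying right of the unit. A bystander, not to be disturbed.
- collar: aluminium ring, 60 mm across and 18 mm high, lying in front of the unit (towards the robot). A bystander, not to be disturbed; origin under its middle.
- bottle: plain white bottle, 60 mm across and 150 mm high, right of the unit. A bystander, not to be disturbed; origin under its middle.
- tray: small grey two-compartment tray, 110 x 80 x 30 mm. A bystander, not to be disturbed; origin under its middle.
- fan: square black cooling fan, 80 x 80 x 25 mm, lying flat. A bystander, not to be disturbed; origin under its middle.

How it is judged (in metres and radians):
On the way, in this order (a step that is already met when the one before it is completed fails the run):
1. the selector is turned to the three-dot click (within about 7 degrees) (value of joint selector between 1.1017 and 1.3417 rad), for 0.2 s.
2. the cover is lifted by the gripper, to at least 25 degrees (value of joint cover above 0.436 rad and contact force between the fingers and cover above 0.5 N), for 0.2 s.
At the end, for the whole second after the job is handed in: The selector stands at the three-dot click (1.222 rad, within 0.12), the cover is open at 45 degrees (within 6 degrees) and still (under 0.1 rad/s), the gripper's fingers bear on it, and no loose thing touches it, all through the last second (all of step 1 and value of joint cover between 0.6804 and 0.8904 rad and velocity of joint cover between -0.1 and 0.1 rad/s and contact force between the fingers and cover above 0.5 N and contact force between cover and cap below 0.2 N and contact force between cover and screwdriver below 0.2 N and contact force between cover and wrench below 0.2 N and contact force between cover and collar below 0.2 N and contact force between cover and bottle below 0.2 N and contact force between cover and tray below 0.2 N and contact force between cover and fan below 0.2 N); the arm keeps its last pose, push and grip.
It fails at once if the cover is raised by more than 10 degrees while the selector is not at the three-dot click (within 0.17 rad) (value of joint cover above 0.175 rad and not (value of joint selector between 1.0517 and 1.3917 rad)).
It fails at once if a loose bystander is moved by more than 30 mm (distance of any of cap, screwdriver, wrench, collar, bottle, tray, fan from where it was at the start of the episode above 0.03 m).
It also fails if it takes over 53 s, if anything falls off the work surface, if the arm or the gripper's body presses on something with over 40 N, if the wrist force passes 120 N, or if a joint passes its speed limit or range.

## Working session

There is one attempt and no reset: what is moved stays moved. The work goes in short steps, Python scripts to look and compute and a shell command to move; the robot and the scene stay as the last step left them, time stands still between calls to the robot, and variables do not carry over. Pictures are saved under pics/ and viewed, and the job is handed in when it is done.

```bash
ls; mkdir -p pics
python3 - <<'E'
from bench import env
import cv2
s=env.observe(); print(s)
for n in("scene","top","wrist"):
    m=env.camera_model(n); print(n,m)
    cv2.imwrite(f"pics/{n}0.png",env.get_image(n)[:,:,::-1])
E
```

```text
pics
{'clock': 0.0, 'q': array([64.85844459, 22.87245247,  2.57943341, 88.11573147, -1.07081639,
       69.1494637 , -2.90250492]), 'dq': array([ 0.03184204,  0.00549573, -0.00316072,  0.01076335, -0.05445465,
        0.01422655,  0.04063403]), 'effort': array([-2.44324674e-04, -4.75122464e+01,  1.36443414e+00, -2.54220378e+01,
        1.15396891e-02,  9.43285762e-03,  1.93752777e-05]), 'tcp_pos': array([ 216.4614114 , -612.23048248,  238.24506327]), 'ee_rot': array([[ 9.42763549e-01,  3.33461037e-01, -7.92391343e-04],
       [ 3.33461948e-01, -9.42761811e-01,  1.81594139e-03],
       [-1.41490600e-04, -1.97623571e-03, -9.99998037e-01]]), 'contact_force': array([-0.28677382,  0.29117974,  1.14603962]), 'moment': array([ 0.00253822,  0.00241317, -0.02119565]), 'opening': 85.61336542214529}
scene {'fx': 452.5175913176518, 'fy': 452.5175913176518, 'cx': 325.1699656972723, 'cy': 200.03571673104673, 'R': array([[-0.73579874,  0.67717334, -0.00603989],
       [ 0.53663373,  0.5776055 , -0.6151391 ],
       [-0.41306713, -0.45585979, -0.78839546]]), 't': array([ 366.79763784, -221.86320835, 1445.19921005])}
top {'fx': 412.4531400688734, 'fy': 412.4531400688734, 'cx': 318.8168333238268, 'cy': 203.41332415389076, 'R': array([[-0.00158774, -0.99999219, -0.00361809],
       [-0.97552019,  0.0023445 , -0.2198974 ],
       [ 0.21990417,  0.00318038, -0.97551629]]), 't': array([   9.93401433,  547.60685725, 1000.7444356 ])}
wrist {'fx': 293.60443470253375, 'fy': 293.60443470253375, 'cx': 323.85543571272734, 'cy': 201.08989789076685, 'R': array([[ 0.33309177, -0.94289264, -0.00182808],
       [-0.90884384, -0.32157861,  0.26568791],
       [-0.25110304, -0.08683702, -0.96405736]]), 't': array([-650.54964394,  -34.63358252,  379.74669905])}
```

View pics/scene0.png

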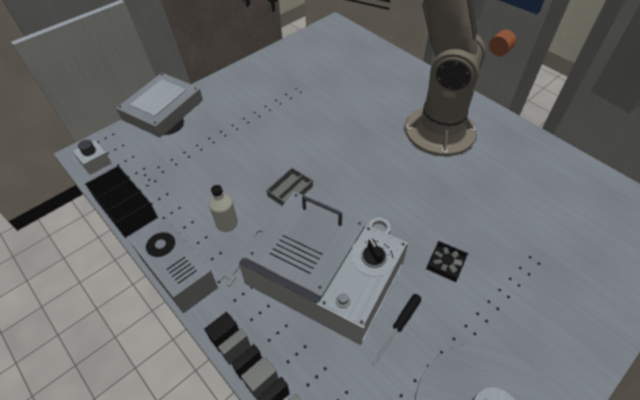

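View pics/top0.png

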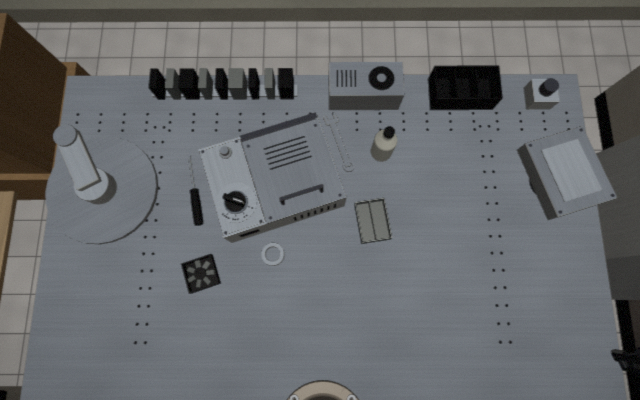

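The top view shows the unit around (270,175), with the selector at (235,203) and the handle bar at about (302,193). The collar is at (272,254), the fan at (200,272) and the tray at (372,221). I'll zoom in.

```bash
cat > h.py <<'E'
import numpy as np,cv2
from bench import env
def ray(n,uv,z,m=None):
    m=m or env.camera_model(n); R=np.array(m["R"]);t=np.array(m["t"])
    C=-R.T@t; d=R.T@np.array([(uv[0]-m["cx"])/m["fx"],(uv[1]-m["cy"])/m["fy"],1])
    return C+d*(z-C[2])/d[2]
def proj(n,X,m=None):
    m=m or env.camera_model(n); c=np.array(m["R"])@np.array(X)+m["t"]
    return np.array([m["fx"]*c[0]/c[2]+m["cx"],m["fy"]*c[1]/c[2]+m["cy"]])
E
python3 - <<'E'
import cv2
a=cv2.imread("pics/top0.png")[100:250,180:360]; cv2.imwrite("pics/topz.png",cv2.resize(a,None,fx=4.4,fy=4,interpolation=cv2.INTER_CUBIC) if 0 else cv2.resize(a,None,fx=4,fy=4,interpolation=cv2.INTER_CUBIC))
a=cv2.imread("pics/scene0.png")[160:350,220:420]; cv2.imwrite("pics/scenez.png",cv2.resize(a,None,fx=3,fy=3,interpolation=cv2.INTER_CUBIC))
E
```

```text
(no output)
```

View pics/topz.png

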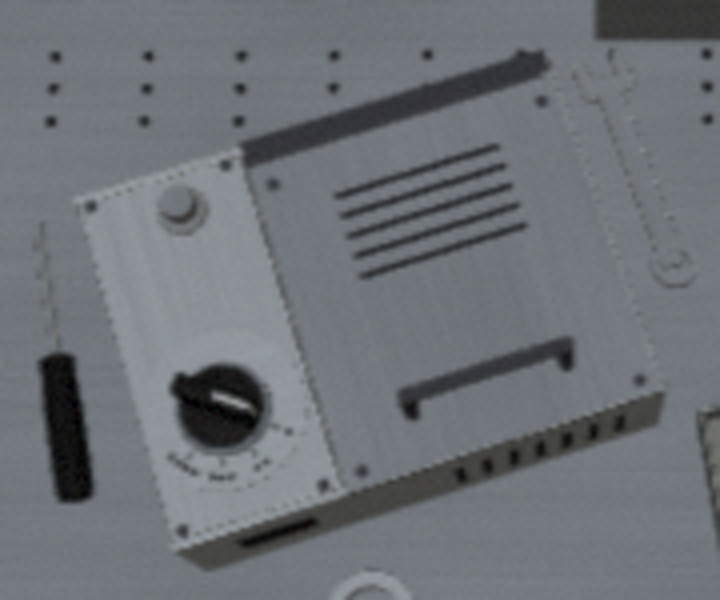

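View pics/scenez.png

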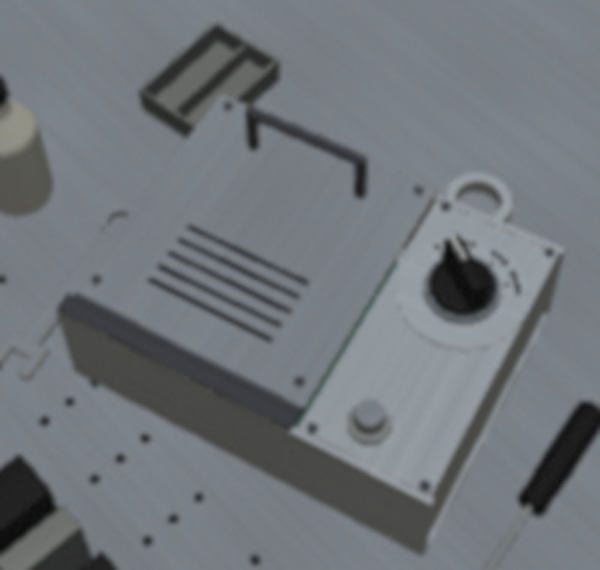

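Run:
```python
from h import *
z=lambda u,v:(180+u/4+ -0.375,100+v/4-0.375)
P=lambda u,v,h:ray("top",z(u,v),h)
FL,BL,FR,BR=P(175,548,100),P(78,200,100),P(663,392,105),P(545,62,105)
print("FL",FL,"BL",BL,"FR",FR)
b1,b2=P(403,396,151),P(572,343,151); print("bar",b1,b2,np.linalg.norm(b1-b2),(b1+b2)/2)
e=b1-b2; print("yaw from bar",np.degrees(np.arctan2(-e[0],e[1])))
e=FL-FR; print("yaw front",np.degrees(np.arctan2(-e[0],e[1])),np.linalg.norm(e))
e=BL-FL; print("yaw left",np.degrees(np.arctan2(e[1],e[0])),np.linalg.norm(e))
k1,k2=P(180,385,144),P(258,409,144);print("knob bar",k1,k2,(k1+k2)/2,np.linalg.norm(k1-k2))
print("disc",P(222,408,114))
print("cap",P(183,205,122))
print("collar",ray("top",(272,254),18),"fan",ray("top",(200.5,272.5),25),"tray",ray("top",(372,221),30),"bottle",ray("top",(388,133),150))
```

```text
FL [456.48539603 241.2547388  100.        ] BL [680.44109962 314.30881266 100.        ] FR [552.21056878 -56.97380789 105.        ]
bar [539.12031477  99.15474765 151.        ] [ 5.71201936e+02 -5.58774114e-01  1.51000000e+02] 104.74739525816712 [555.16112515  49.29798677 151.        ]
yaw from bar 17.834951926300516
yaw front 17.79555193512572 313.25480803913626
yaw left 18.06626217274328 235.56963912611087
knob bar [547.83644159 232.68574993 144.        ] [533.07451049 185.69130843 144.        ] [540.45547604 209.18852918 144.        ] 49.258422038518205
disc [540.64922258 213.42474268 114.        ]
cap [668.86870525 241.68690032 122.        ]
collar [422.26761187 131.38671188  18.        ] fan [374.50850919 313.24078355  25.        ] tray [ 506.95511255 -130.567672     30.        ] bottle [ 703.66461707 -160.91292492  150.        ]
```

```bash
python3 -m crank '[[1.8,4.6,0,8],[3.6,9.2,0,16],[5.4,13.8,0,24],[7.2,18.4,0,32],[9,23,0,40]]' 5 30; python3 -m crank '[[1.8,4.6,0,8],[3.6,9.2,0,13],[5.4,13.8,0,13],[7.2,18.4,0,13],[9,23,0,13]]'
```

```text
clock: 0.65
tcp_pos: [306.8, -380.3, 238.3]
ee_rot: [[0.503, 0.864, -0.002], [0.864, -0.503, 0.001], [-0.0, -0.002, -1.0]]
contact_force: [0.5, -0.7, 0.2]
opening: 50.1
clock: 1.15
tcp_pos: [397.0, -148.4, 238.4]
ee_rot: [[0.296, 0.955, -0.001], [0.955, -0.296, -0.0], [-0.001, -0.001, -1.0]]
contact_force: [0.6, -0.2, -0.1]
opening: 49.9
```

```bash
python3 -m crank '[[1.8,4.6,0,0],[3.6,9.2,0,0],[5.4,13.8,0,0],[7.2,18.4,0,0],[9,23,0,0]]';  python3 -m crank '[[2,4.5,0,0],[4,9,0,0],[5.5,13,0,0],[5.5,13,0,0]]'
python3 - <<'E'
from h import *
s=env.observe();print(s["tcp_pos"],s["clock"]);m=env.camera_model("wrist");print(m)
np.save("m1.npy",m,allow_pickle=True)
cv2.imwrite("pics/wrist1.png",env.get_image("wrist")[:,:,::-1])
for X in([543,213,144],[555,49,151]): print(proj("wrist",X,m))
E
```

```text
clock: 1.65
tcp_pos: [487.3, 83.3, 238.4]
ee_rot: [[0.296, 0.955, -0.001], [0.955, -0.296, -0.001], [-0.001, -0.001, -1.0]]
contact_force: [1.0, -0.3, 1.0]
opening: 49.8
clock: 2.05
tcp_pos: [541.9, 220.9, 238.3]
ee_rot: [[0.288, 0.958, -0.001], [0.958, -0.288, 0.006], [0.005, -0.003, -1.0]]
contact_force: [-0.7, 0.4, 0.3]
opening: 49.6
[541.88658763 220.87640361 238.27327301] 2.05
{'fx': 293.60443470253375, 'fy': 293.60443470253375, 'cx': 323.85543571272734, 'cy': 201.08989789076685, 'R': array([[ 0.95758349, -0.28814272, -0.00276282],
       [-0.27747202, -0.92462344,  0.26092291],
       [-0.07773761, -0.24908887, -0.96535569]]), 't': array([-455.55535363,  320.01373799,  475.56927207])}
[327.06809803 213.22699883]
[389.50549151 372.37333377]
```

View pics/wrist1.png

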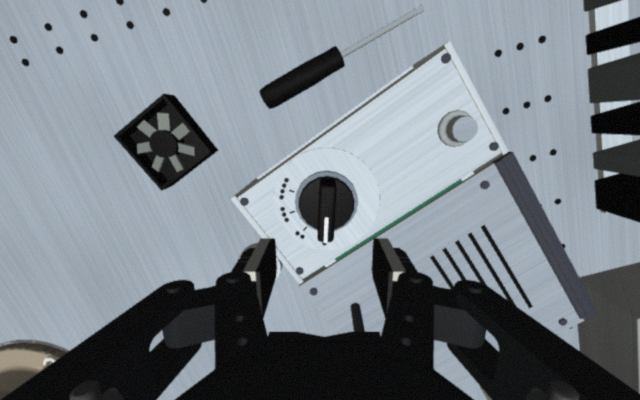

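Run:
```python
import cv2
a=cv2.imread("pics/wrist1.png")[140:280,250:400]; cv2.imwrite("pics/w1z.png",cv2.resize(a,None,fx=4,fy=4,interpolation=cv2.INTER_CUBIC))
```

```text
(no output)
```

View pics/w1z.png

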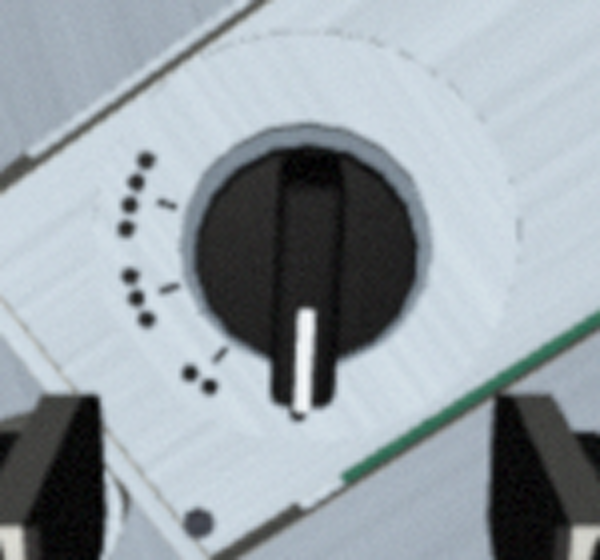

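Run:
```python
from h import *
m=np.load("m1.npy",allow_pickle=True).item()
z=lambda u,v:(250+u/4-.375,140+v/4-.375)
P=lambda u,v,h:ray("wrist",z(u,v),h,m)
print("disc114",P(306,255,114))
a,b=P(310,182,144),P(302,406,144);print(a,b,(a+b)/2,np.linalg.norm(a-b),np.degrees(np.arctan2(*(b-a)[1::-1])))
a,b=P(306,310,144),P(300,410,144);print(np.degrees(np.arctan2(*(b-a)[1::-1])))
# side seam/ deck edges -> yaw
q=lambda u,v,h:ray("wrist",(u,v),h,m)
c=[q(449,44,100),q(234,197,100),q(299,284,100)]
print(c, np.degrees(np.arctan2(*(c[0]-c[1])[1::-1])),np.linalg.norm(c[0]-c[1]))
```

```text
disc114 [542.40561149 213.22550532 114.        ]
[549.77275961 235.5833408  144.        ] [534.39171845 189.83748891 144.        ] [542.08223903 212.71041486 144.        ] 48.262401437128545 -108.58409141348756
-109.89757478868503
[array([680.76419964, 313.54329064, 100.        ]), array([458.02150314, 241.14152421, 100.        ]), array([489.01283311, 133.58471921, 100.        ])] 18.00657886828368 234.21427074851476
```

Centre measured at (542.3, 213), matching the given geometry, with the pointer at one dot. Descending onto the bar.

```bash
python3 -m crank '[[0.05,-0.8,-2,-2.5],[0.05,-0.8,-5,-2.5],[0.05,-0.8,-8,-2.5],[0.05,-0.8,-10,-2.5],[0.05,-0.8,-11.1,-2.5]]'; python3 -m crank '[[0,0,0,0],[0,0,0,0]]'
```

```text
clock: 2.6
tcp_pos: [540.9, 206.3, 124.8]
ee_rot: [[0.334, 0.942, -0.005], [0.942, -0.334, -0.001], [-0.003, -0.005, -1.0]]
contact_force: [0.3, 0.9, 0.3]
opening: 50.0
clock: 2.8
tcp_pos: [541.2, 205.3, 125.2]
ee_rot: [[0.336, 0.942, -0.005], [0.942, -0.336, -0.002], [-0.003, -0.004, -1.0]]
contact_force: [-0.3, -1.3, -1.2]
opening: 50.4
```

```bash
python3 -m crank '[[0.1,0.78,0.1,0],[0.1,0.78,0.1,0],[0.1,0.78,0.1,0]]'; python3 -m crank '[[0,0,0,0],[0,0,0,0],[0,0,0,0],[0,0,0,0]]' 0.5 40
```

```text
clock: 3.1
tcp_pos: [542.7, 213.9, 127.2]
ee_rot: [[0.335, 0.942, -0.003], [0.942, -0.335, -0.001], [-0.002, -0.003, -1.0]]
contact_force: [-0.6, -0.3, 0.2]
opening: 49.7
clock: 3.5
tcp_pos: [541.9, 214.4, 127.6]
ee_rot: [[0.334, 0.942, -0.005], [0.942, -0.334, -0.001], [-0.003, -0.004, -1.0]]
contact_force: [-3.0, 0.8, 4.3]
opening: 13.2
```

```bash
python3 -m crank '[[0,-0.1,0,-7],[0,-0.1,0,-14],[0,-0.1,0,-21],[0,-0.1,0,-28],[0,-0.1,0,-35]]'; python3 -m crank '[[0,0,0,-7],[0,0,0,-14],[0,0,0,-21],[0,0,0,-28],[0,0,0,-32]]';python3 -m crank '[[0,0,0,0],[0,0,0,0]]'
```

```text
clock: 4.0
tcp_pos: [542.1, 214.1, 127.6]
ee_rot: [[0.817, 0.577, -0.004], [0.577, -0.817, 0.003], [-0.001, -0.004, -1.0]]
contact_force: [-0.4, 1.3, 0.8]
opening: 13.2
clock: 4.5
tcp_pos: [542.2, 213.8, 127.6]
ee_rot: [[0.999, 0.052, -0.001], [0.052, -0.999, 0.004], [-0.001, -0.004, -1.0]]
contact_force: [-0.4, 0.4, 1.0]
opening: 13.1
clock: 4.7
tcp_pos: [542.2, 213.8, 127.6]
ee_rot: [[0.999, 0.054, -0.001], [0.054, -0.999, 0.004], [-0.001, -0.004, -1.0]]
contact_force: [0.4, 1.3, 2.4]
opening: 13.3
```

```bash
python3 -m crank '[[0,0,0,-2.5],[0,0,0,-2.5],[0,0,0,-2.5]]'; python3 -m crank '[[0,0,0,0],[0,0,0,0],[0,0,0,0]]' 5;  python3 -m crank '[[0,0,2,0],[0,0,5,0],[0,0,8,0],[0,0,11,0],[0,0,11,0]]'
python3 - <<'E'
from h import *
s=env.observe();print(s["tcp_pos"],s["clock"]);m=env.camera_model("wrist")
np.save("m2.npy",m,allow_pickle=True)
im=env.get_image("wrist")[:,:,::-1]
cv2.imwrite("pics/wrist2.png",im)
print(proj("wrist",[542.3,213,144],m))
E
```

```text
clock: 5.0
tcp_pos: [542.2, 213.8, 127.6]
ee_rot: [[1.0, 0.012, -0.001], [0.012, -1.0, 0.004], [-0.001, -0.004, -1.0]]
contact_force: [-0.3, 0.3, 1.3]
opening: 13.1
clock: 5.3
tcp_pos: [542.3, 213.6, 127.5]
ee_rot: [[1.0, 0.012, -0.001], [0.012, -1.0, 0.004], [-0.001, -0.004, -1.0]]
contact_force: [0.0, 0.3, 0.2]
opening: 49.9
clock: 5.8
tcp_pos: [545.0, 215.1, 242.3]
ee_rot: [[1.0, 0.012, 0.008], [0.012, -1.0, 0.007], [0.008, -0.007, -1.0]]
contact_force: [0.7, -0.7, 0.5]
opening: 50.2
[544.98134183 215.05310717 242.27698016] 5.8
[325.38196988 208.9704979 ]
```

View pics/wrist2.png

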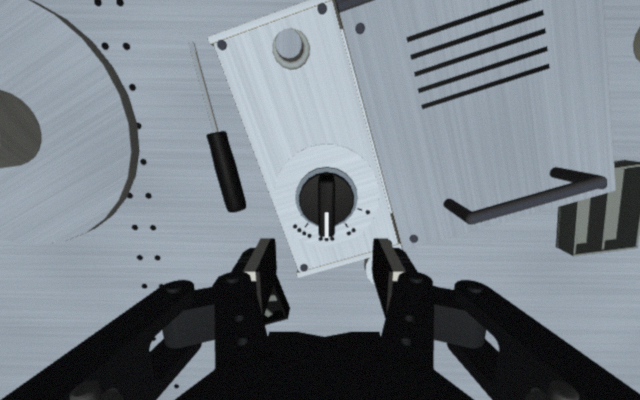

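Run:
```python
import cv2
from h import *
a=cv2.imread("pics/wrist2.png")
b=a[160:270,280:400]; c=a[150:250,430:620]
cv2.imwrite("pics/w2z.png",cv2.resize(b,None,fx=4,fy=4,interpolation=cv2.INTER_CUBIC))
cv2.imwrite("pics/w2h.png",cv2.resize(c,None,fx=4,fy=4,interpolation=cv2.INTER_CUBIC))
```

```text
(no output)
```

View pics/w2z.png

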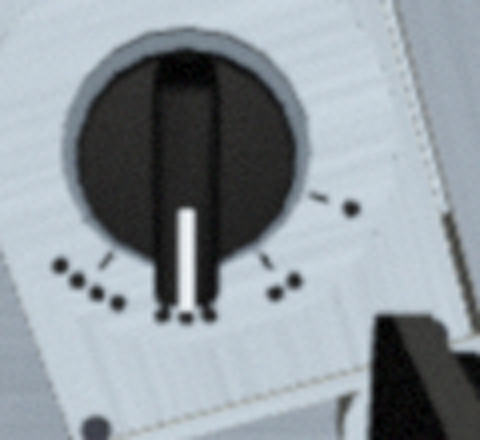

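View pics/w2h.png

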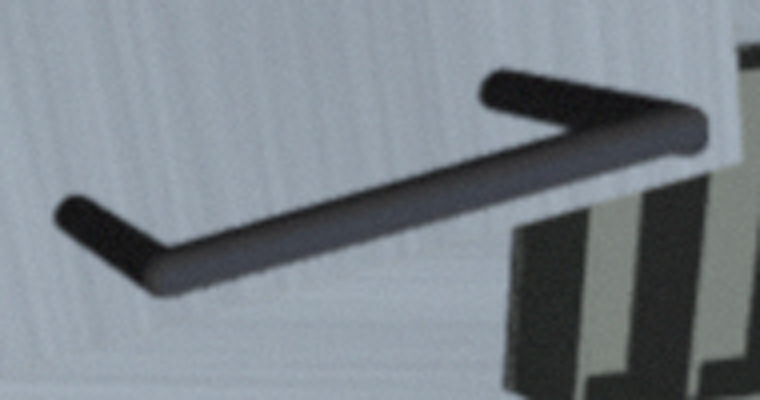

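The pointer sits exactly on the three dots and the jaws are clear of it. The handle bar runs from (150,272) to (705,130) in the zoomed picture.

Run:
```python
from h import *
m=np.load("m2.npy",allow_pickle=True).item()
P=lambda u,v:ray("wrist",(430+u/4-.375,150+v/4-.375),151,m)
a,b=P(150,272),P(704,131); print(a,b,(a+b)/2,np.linalg.norm(a-b)); e=a-b
print(np.degrees(np.arctan2(-e[0],e[1])))
r=np.radians(18);c,s_=np.cos(r),np.sin(r)
print("from selector", 542.3+c*-40-s_*-160, 213+s_*-40+c*-160)
```

```text
[538.63328719  97.90901501 151.        ] [569.10805286  -6.19420447 151.        ] [553.87067002  45.85740527 151.        ] 108.47207773192508
16.316656160175736
from selector 553.7004584481854 48.470277617777555
```

```bash
python3 -m crank '[[0.2,-3.3,0,8],[0.4,-6.6,0,16],[0.6,-9.9,0,24],[0.8,-13.2,0,32],[1.0,-16.4,0,40]]'; python3 -m crank '[[0,0,0,8],[0,0,0,16],[0,0,0,24],[0,0,0,32],[0,0,0,40]]'; python3 -m crank '[[0,0,0,8],[0,0,0,16],[0,0,0,24],[0,0,0,27],[0,0,0,27]]'; python3 -m crank '[[0,0,0,0],[0,0,0,0]]'
python3 - <<'E'
from h import *
s=env.observe();m=env.camera_model("wrist")
np.save("m3.npy",m,allow_pickle=True)
im=env.get_image("wrist")[:,:,::-1]
cv2.imwrite("pics/wrist3.png",im)
print(proj("wrist",[554,48,151],m))
E
```

```text
clock: 6.35
tcp_pos: [552.8, 48.4, 238.2]
ee_rot: [[0.755, 0.656, -0.003], [0.656, -0.755, 0.006], [0.002, -0.007, -1.0]]
contact_force: [0.9, 0.2, -0.8]
opening: 50.0
clock: 6.85
tcp_pos: [551.9, 48.1, 236.6]
ee_rot: [[0.15, 0.989, -0.009], [0.989, -0.15, 0.002], [0.001, -0.009, -1.0]]
contact_force: [0.4, 0.2, -0.1]
opening: 50.0
clock: 7.35
tcp_pos: [551.1, 47.8, 235.1]
ee_rot: [[-0.315, 0.949, -0.012], [0.949, 0.315, -0.002], [0.002, -0.012, -1.0]]
contact_force: [-0.4, -1.0, 0.3]
opening: 50.0
clock: 7.55
tcp_pos: [550.6, 47.6, 234.3]
ee_rot: [[-0.314, 0.949, -0.013], [0.949, 0.314, -0.002], [0.002, -0.013, -1.0]]
contact_force: [-0.1, 0.7, 0.7]
opening: 49.8
[329.35384949 208.743222  ]
```

View pics/wrist3.png

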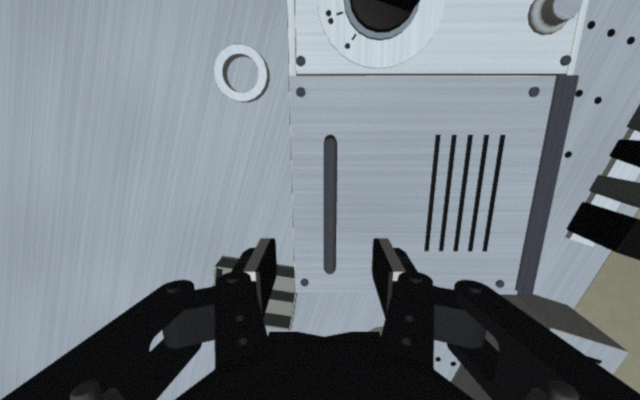

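```bash
python3 - <<'E'
from h import *
m=np.load("m3.npy",allow_pickle=True).item()
a,b=ray("wrist",(330,135),151,m),ray("wrist",(329.5,274),151,m);print(a,b,(a+b)/2,np.linalg.norm(a-b))
E
python3 -m crank '[[0.35,0,-2,0],[0.35,0,-5,0],[0.35,0,-8,0],[0.35,0,-9.3,0],[0.35,0,-9.3,0]]';python3 -m crank '[[0,0,0,0],[0,0,0,0]]'
```

```text
[536.58624517 101.35878623 151.        ] [572.11476917  -5.58611573 151.        ] [554.35050717  47.88633525 151.        ] 112.69200536176976
clock: 8.1
tcp_pos: [552.9, 47.4, 139.8]
ee_rot: [[-0.314, 0.949, -0.017], [0.949, 0.314, -0.002], [0.003, -0.016, -1.0]]
contact_force: [-0.2, 0.1, -0.6]
opening: 49.8
clock: 8.3
tcp_pos: [553.9, 47.7, 141.2]
ee_rot: [[-0.314, 0.949, -0.014], [0.949, 0.314, -0.002], [0.003, -0.014, -1.0]]
contact_force: [-0.0, 0.1, -0.8]
opening: 49.7
```

```bash
python3 -m crank '[[0,0,0,0],[0,0,0,0],[0,0,0,0],[0,0,0,0]]' 0.2 40
python3 - <<'E'
import numpy as np
r=np.radians(18)
for d in range(0,46,5):
    t=np.radians(d);x=-190*np.cos(t)+50*np.sin(t)+190;z=190*np.sin(t)+50*np.cos(t)-50
    print(d,np.round([x*np.cos(r)/10,x*np.sin(r)/10,z/10],2))
E
```

```text
clock: 8.7
tcp_pos: [554.2, 47.7, 142.0]
ee_rot: [[-0.314, 0.949, -0.013], [0.95, 0.314, -0.002], [0.002, -0.013, -1.0]]
contact_force: [-1.8, 0.3, 4.7]
opening: 8.4
0 [0. 0. 0.]
5 [0.48 0.16 1.64]
10 [1.1  0.36 3.22]
15 [1.85 0.6  4.75]
20 [2.72 0.88 6.2 ]
25 [3.7  1.2  7.56]
30 [4.8  1.56 8.83]
35 [6.   1.95 9.99]
40 [ 7.28  2.37 11.04]
45 [ 8.66  2.81 11.97]
```

```bash
python3 -m crank '[[0.2,0.1,0.8,0],[0.5,0.2,1.6,0],[0.8,0.25,2.4,0],[1.1,0.35,3.2,0],[1.1,0.35,3.2,0]]'
python3 - <<'E'
from h import *
cv2.imwrite("pics/s4.png",cv2.resize(env.get_image("scene")[120:360,180:460,::-1],None,fx=2.5,fy=2.5))
E
```

```text
clock: 9.2
tcp_pos: [565.2, 51.3, 175.0]
ee_rot: [[-0.314, 0.949, -0.014], [0.949, 0.314, -0.003], [0.002, -0.014, -1.0]]
contact_force: [-1.2, -1.3, -4.2]
opening: 8.6
```

View pics/s4.png

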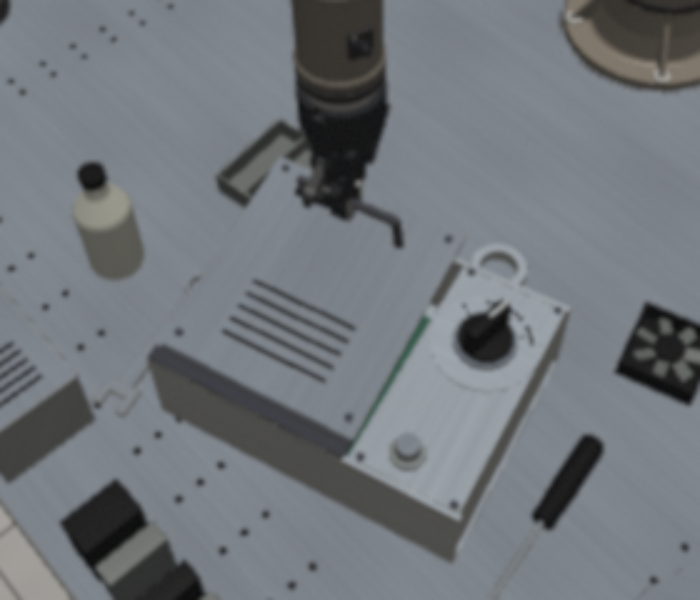

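The cover has opened by about 10° with the handle firmly held. The selector stays at three dots and everything else is untouched, so I continue along the arc.

```bash
python3 -m crank '[[0.4,0.1,0.8,0],[0.8,0.25,1.5,0],[1.2,0.4,2.3,0],[1.6,0.5,2.95,0],[1.6,0.5,2.95,0]]'; python3 -m crank '[[0.5,0.15,0.7,0],[1,0.3,1.35,0],[1.5,0.5,2,0],[2.1,0.7,2.6,0],[2.1,0.7,2.6,0]]'; python3 -m crank '[[0.6,0.2,0.6,0],[1.2,0.4,1.15,0],[1.9,0.6,1.7,0],[2.5,0.8,2.2,0],[2.5,0.8,2.2,0]]'
```

```text
clock: 9.75
tcp_pos: [581.1, 56.6, 205.1]
ee_rot: [[-0.314, 0.949, -0.014], [0.949, 0.314, -0.003], [0.002, -0.014, -1.0]]
contact_force: [-4.5, -0.5, -2.6]
opening: 8.0
clock: 10.25
tcp_pos: [602.5, 63.6, 233.0]
ee_rot: [[-0.314, 0.949, -0.014], [0.95, 0.314, -0.003], [0.001, -0.015, -1.0]]
contact_force: [-6.6, -1.5, 1.5]
opening: 8.6
clock: 10.75
tcp_pos: [628.9, 72.4, 257.0]
ee_rot: [[-0.314, 0.949, -0.012], [0.949, 0.314, -0.003], [0.001, -0.012, -1.0]]
contact_force: [-6.3, -1.8, 2.4]
opening: 8.4
```

```bash
python3 -m crank '[[0.6,0.2,0.4,0],[1.2,0.35,0.7,0],[1.2,0.35,0.7,0],[1.2,0.35,0.7,0]]'; python3 -m crank '[[0,0,0,0],[0,0,0,0]]'
python3 - <<'E'
from h import *
a=env.get_image("scene")[:,:,::-1];cv2.imwrite("pics/s5f.png",a)
cv2.imwrite("pics/s5.png",cv2.resize(a[120:360,180:460],None,fx=2.5,fy=2.5,interpolation=cv2.INTER_CUBIC))
a=env.get_image("top")[:,:,::-1];cv2.imwrite("pics/t5f.png",a)
cv2.imwrite("pics/t5.png",cv2.resize(a[90:270,180:400],None,fx=3.3,fy=3.3,interpolation=cv2.INTER_CUBIC))
E
```

```text
clock: 11.15
tcp_pos: [641.5, 76.5, 265.8]
ee_rot: [[-0.314, 0.949, -0.011], [0.949, 0.314, -0.002], [0.001, -0.011, -1.0]]
contact_force: [-6.3, -0.6, 2.7]
opening: 8.4
clock: 11.35
tcp_pos: [642.1, 76.7, 266.2]
ee_rot: [[-0.314, 0.949, -0.009], [0.949, 0.314, -0.002], [0.001, -0.009, -1.0]]
contact_force: [-3.6, -0.6, -1.4]
opening: 8.2
```

View pics/s5.png

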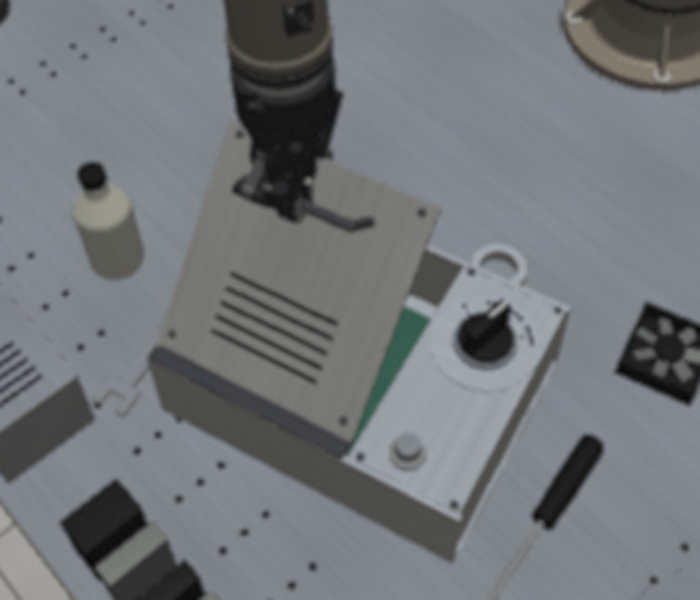

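View pics/t5.png

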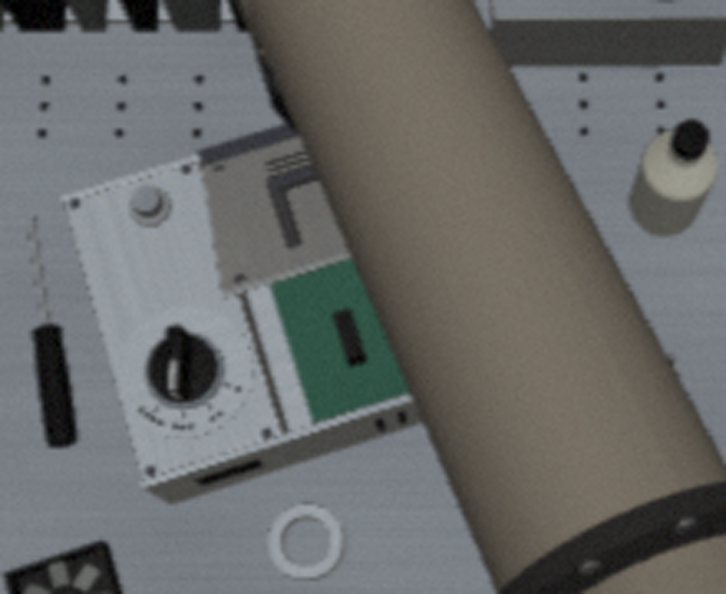

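```bash
python3 - <<'E'
from h import *
r=np.radians(18);R=np.array([[np.cos(r),-np.sin(r),0],[np.sin(r),np.cos(r),0],[0,0,1]])
H0=np.array([554.1,48.0,100])+R@[190,0,0]
def pt(d,x,y,n):
    t=np.radians(d); return H0+R@np.array([x*np.cos(t)+n*np.sin(t),y,-x*np.sin(t)+n*np.cos(t)])
for d in(39,42,45,48,51):
    f=lambda q:np.round((q-np.array([180,120]))*2.5); g=lambda q:np.round((q-np.array([180,90]))*3.3)
    p=pt(d,-225,103,5);bar=pt(d,-190,50,50)
    print(d,np.round(p),f(proj("scene",p)),g(proj("top",p)),"bar end",np.round(bar),f(proj("scene",bar)),g(proj("top",bar)), "mid",np.round(pt(d,-190,0,50)))
E
python3 - <<'E'
import cv2
a=cv2.imread("pics/t5f.png")[120:200,225:305];cv2.imwrite("pics/t5z.png",cv2.resize(a,None,fx=7,fy=7,interpolation=cv2.INTER_CUBIC))
a=cv2.imread("pics/s5f.png")[160:240,300:380];cv2.imwrite("pics/s5z.png",cv2.resize(a,None,fx=7,fy=7,interpolation=cv2.INTER_CUBIC))
E
```

```text
39 [540. 152. 245.] [447. 205.] [236. 324.] bar end [609. 118. 258.] [360. 217.] [288. 216.] mid [624.  71. 258.]
42 [547. 154. 254.] [443. 205.] [231. 309.] bar end [617. 121. 264.] [355. 220.] [283. 201.] mid [632.  73. 264.]
45 [555. 157. 263.] [439. 206.] [225. 294.] bar end [625. 124. 270.] [349. 224.] [278. 186.] mid [641.  76. 270.]
48 [563. 159. 271.] [434. 207.] [219. 278.] bar end [634. 126. 275.] [344. 228.] [273. 170.] mid [649.  79. 275.]
51 [572. 162. 278.] [430. 210.] [213. 261.] bar end [643. 129. 279.] [338. 233.] [268. 155.] mid [658.  82. 279.]
```

View pics/t5z.png

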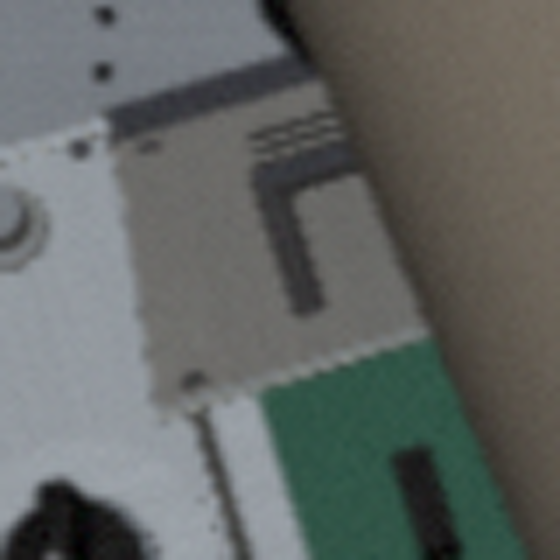

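View pics/s5z.png

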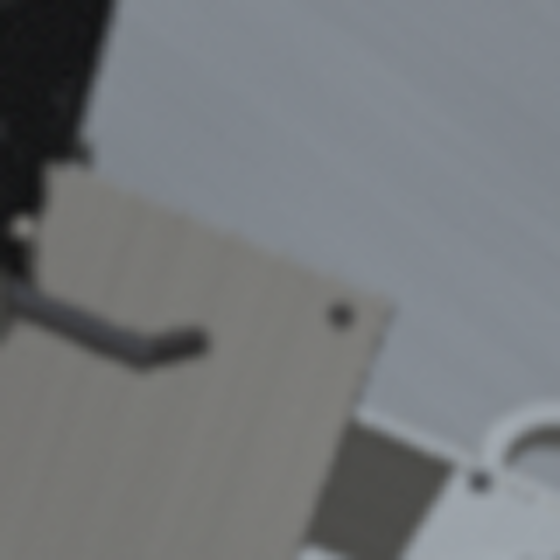

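```bash
python3 -m crank '[[0,0,0,0],[0,0,0,0],[0,0,0,0],[0,0,0,0],[0,0,0,0]]'
python3 - <<'E'
from h import *
print(env.observe()["tcp_pos"],env.observe()["dq"]); cv2.imwrite("pics/t6.png",cv2.resize(env.get_image("top")[120:200,225:305,::-1],None,fx=7,fy=7,interpolation=cv2.INTER_CUBIC)); print(env.observe()["tcp_pos"])
E
```

```text
clock: 11.95
tcp_pos: [641.8, 76.5, 266.0]
ee_rot: [[-0.314, 0.949, -0.01], [0.949, 0.314, -0.002], [0.001, -0.01, -1.0]]
contact_force: [-3.5, -0.8, -1.2]
opening: 8.0
[641.76417054  76.54245121 265.99180259] [-0.01971395 -0.05351717  0.01631957  0.16009682  0.13305097  0.01894824
 -0.04488798]
[641.78082064  76.5697633  265.98379561]
```

View pics/t6.png

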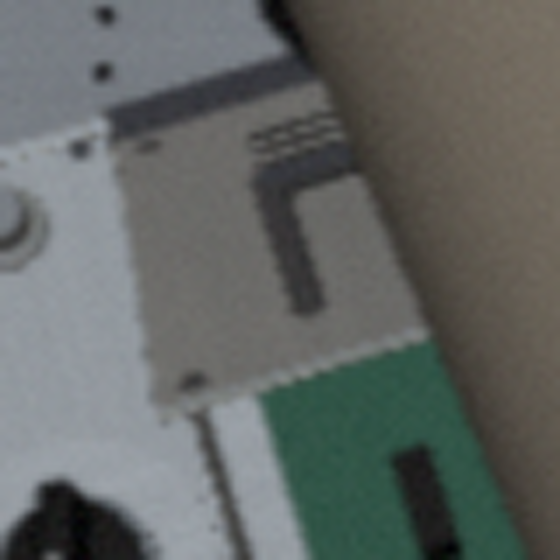

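Nothing has moved since the last picture: the cover corner is still at (158,412), which is about 45°. Handing in.

```bash
python3 -c "
from bench import env
print(env.job_done())"
```

```text
the job is handed in; nothing more can be done
None
```

I turned the selector about 70° clockwise from one dot to the three-dot click and released it. Then I gripped the cover's bar handle and lifted it along its arc to about 45°. The job was handed in with the gripper still holding it, at about 12 s.

**Selector:** The wrist picture after release showed the pointer exactly on the three dots. The later scene and top pictures showed it still there.

**Cover angle:** The cover's front-left corner and the bar's end read 44–45° in the top and scene views. A second top picture 0.6 s later was unchanged.

**Grip:** The fingers were closed on the bar (8 mm read for the 10 mm bar), and the force on the tool read about 4 N. The arm was steady.

**Loose things:** None looked disturbed in the pictures. I did not measure them, and the arm hid the tray and wrench in the last ones.

**Disagreements:** On the way up, the tool's height ran about 4 mm above the computed arc, probably from the bar sliding slightly between the pads. At the end it fitted 45° again. One oblique measurement of the bar's direction gave 16.3° against 18° from the others; I used 18°, and the picture above the handle agreed.

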